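# Set the variable transformer and switch its output on

### The arm

A 6-joint arm with a two-finger parallel gripper is mounted at the origin on the work surface. World frame = base frame: x ahead of the robot, y to its left, z up, the work surface at z = 0. Lengths are in mm, angles in rad, forces in N, time in s.
With the tool pointing down it reaches from about 350 to 875 mm from the base axis. Payload 4.2 kg.
Tool frame: the origin (TCP) lies where the fingers leave the gripper's body, on its centre line; the fingertips stand 73 mm ahead of it and the grasp point (between the pads) lies 54 mm ahead of it; z points along the fingers, y is the direction in which the jaws open and shut (so a half turn about z gives the same grasp; the last joint's range is limited). The gripper opens to 85 mm and grips with 20 to 120 N. Pads are 22 mm wide; open, the fingers measure 114 mm over their backs; the gripper's body (76 mm by 85 mm) begins 54 mm behind the grasp point. The pads swing forward as they close: fully open they stand 13 mm farther back than shut.
Start: joints at [-0.845, 0.385, 0.008, 0, -1.194, -0.259], TCP at [281.281, -558.105, 303.912] pointing down, gripper open.
Joint ranges: [-3.14, 3.14], [-1.21, 2.06], [-1.07, 1.41], [-3.16, 2.05], [-2.99, -0.16], [-3.1, 3.1]. Speed limits (rad/s): [2.79, 2.79, 3.14, 3.14, 3.14, 3.14].

### API

Orientations are given as a unit quaternion [x, y, z, w].
In Python, from bench import arm gives the robot as it stands.
- The arm moves only by the tool apply_moves, never from a script. Its argument "increments" is a list that holds one entry, the list of rows, each a list of 7 numbers: the shift along the tool's x, y, z scaled (see below), then the turn, a rotation vector about the tool's x, y, z scaled (see below), then the gripper's target within -1 to 1 (fully open at 1, half-way at 0, shut at -1). A call has 1 to 10 rows; each row is the pose to reach, as a shift and turn from the pose commanded when the call began, along the tool's axes at that moment; what a row does not reach only later rows make up. The controller multiplies each number of a shift by 100 mm and each number of a turn by 0.5 rad. A row lasts 1/10 s, in which the tool goes at most 50 mm and 8.59 degrees, less where a joint would pass 70% of its speed; a pose out of reach is approached as far as the arm can. A call with a number of a shift or a turn outside -1 to 1 is refused whole. A call with a gripper value outside its range is refused whole. The fingers move at their own pace and stop on an object; the grip force is fixed at half the most. Time passes only in rows, so rows that repeat a pose let the fingers close. It gives the time, the measured TCP pose, the force and the opening at its end, in the units of the state.
- arm.read_state(): the state, without advancing time (a new reading comes with each control period).
- arm.get_image(name): name is "side" or "top" or "wrist"; returns a dict with "img" (384x512x3 uint8, red, green, blue), "fx", "fy", "cx", "cy" (pixels), "pose" (4x4, takes a point from camera to world coordinates). Camera axes: x right, y up, looking along -z (the intrinsics and any distortion apply to the point x, -y, -z); pixel columns grow to the right and rows downward; lengths in mm; the calibration is good to about 2 mm. The wrist camera is an equidistant fisheye: a pixel r from the principal point sees the ray r / f radians off the axis. A picture is of the moment at which its call begins. There is no depth.
- arm.job_done(): hands the job in, once; it reports no verdict.
Trained networks look in a picture, given as the dict that the camera call returned (one of the last four; its "shot" number tells which), for a name from the list of things; names that differ only in an ending like _2 or _b are one class to them, and where a whole thing is asked for, a point or a joint stands for the part that bears it (a point fixed in the world has none). Each returns a list of dicts, best first, with "conf" (0 to 1); they miss things now and then, are a little off and sometimes report something else, mostly with a low value. They report only what shows in the picture. A call takes as long as a camera call.
- arm.outline_of(label, picture): "pixels" (384x512 bool, what is visible of it) and "box" ([centre column, centre row, width, height] in pixels, round what is visible of it).
- arm.mark_of(label, picture): "at" ([column, row] in pixels: a listed point, or the origin of a listed thing).
The state is a dict: "clock": time; "joints": joint angles; "joint_vel": joint speeds; "joint_efforts": joint torques, N m; "position": TCP position; "ee_rot": TCP orientation; "contact_force": force on the tool from outside, world axes, zero at the start; "wrist_torque": the same for the moment, N m; "gripper_width": finger opening in mm.
Only numpy, scipy, OpenCV 4.12 (cv2) and the standard library are available. Lean on these libraries where they do the work, as an engineer would, in place of code of your own. Each camera call takes 0.05 s, during which the arm holds its last target.

### The job

Set the test voltage: with the outside of the fingers, gently push the red lever of the variable transformer around its arc until its pointer stands at the green clip on the scale, then press the green button right down and let go. Only push: do not take the lever's knob between the fingers, do not press the green button before the pointer is on the clip, leave the red button alone, and do not disturb the loose things lying about. Finish with the arm clear and the pointer still on the clip.

Things in the scene. Friction and masses are not known exactly. Their poses are not given: they have to be found in the camera images.
- case: Variable transformer: fixed grey box 270 x 270 mm, 90 mm high, with a white round scale plate (256 mm across, its top at 94 mm) on top. Origin: centre of its underside, on the vertical axis about which the ring and lever turn; z up; the middle of the scale lies along its own -x.
- dial (a joint): Angle of the turning ring (black, 154 mm across, nowhere higher than 120 mm above the table) with its red lever, rad. At 0 the lever points along the case's own -x; the value grows clockwise seen from above; range -1.6 to 1.6. It starts between -1.4 and -0.5 and stays where it is left (friction about 0.15 N m, so about 2 N of push at the knob, plus slight damping); no spring.
- knob_top (a point): Centre of the top of the upright red knob at the end of the lever: a post 16 mm in diameter (20 mm for its top 10 mm), standing 95 mm from the turning axis. Its top is 156 mm above the table; the flat lever arm it stands on reaches up to 111 mm, so the post is free from 111 to 156 mm. It is the place to push. Turns with the ring.
- pointer_tip (a point): Tip of the lever's thin red pointer, 115.5 mm from the turning axis, 105 mm above the table, straight outward from the knob. Turns with the ring.
- green_mark (a point): The point, 115.5 mm from the turning axis and 105 mm above the table, where the pointer tip must come: over the inner part of the green clip, on its middle line. The clip is fixed on the scale's rim, 14 mm wide along the rim and 24 mm long, flat and below the pointer, at a place between 0 and 1.3 rad on the scale (always clockwise of the lever's start).
- go_button_top (a point): Centre of the top of the green push button (28 mm across) on its white box, 70 x 70 mm and 55 mm high, fixed to the table. Pressed straight down; moves with the button.
- go_button (a joint): Travel of the green button, m: 0 released, 0.006 fully down; springs back; full travel takes 5 N.
- stop_button_top (a point): Centre of the top of the red push button on an identical white box; the two boxes may stand either way round. Not to be pressed.
- stop_button (a joint): Travel of the red button, m: 0 released, 0.006 fully down.
- bobbin: Loose orange bobbin, 32 mm across, 44 mm high, standing between the two button boxes; origin at its foot. Leave alone.
- cap: Loose brass cap, 18 mm across, 22 mm high, standing on a rear corner of the transformer's case; origin at its foot. Leave alone.
- screwdriver: Loose screwdriver lying left of the case, farther off than the coil. Leave alone.
- coil: Loose small three-coil transformer core, 50 x 70 mm, 70 mm high, left of the case; origin at its foot. Leave alone.
- jar: Loose amber jar, 52 mm across, 85 mm high, right of the button boxes; origin at its foot. Leave alone.

How it is judged (in metres and radians):
On the way, in this order (a step that is already met when the one before it is completed fails the run):
1. the pointer stands still at the green clip (horizontal distance between pointer_tip and green_mark below 0.007 m and velocity of joint dial between -0.03 and 0.03 rad/s), for 0.3 s.
2. the green button is pressed down with the pointer on the clip (horizontal distance between pointer_tip and green_mark below 0.007 m and value of joint go_button above 0.0045 m), for 0.05 s.
At the end, for the whole second after the job is handed in: The pointer tip is within 7 mm (half the clip's width) of the clip's middle line and at rest, the green button has been pressed and has sprung back, and every loose thing is within 20 mm of its start (all of step 1 and value of joint each of go_button, stop_button below 0.0015 m and distance of each of bobbin, cap, screwdriver, coil, jar from where it was at the start of the episode below 0.02 m); the robot touches nothing.
It fails at once if the lever's knob is taken between the fingers (horizontal distance between the grasp point and knob_top below 0.01 m and z of the grasp point in the frame of knob_top below 0.015 m).
It fails at once if the lever or ring is shoved or squeezed with more than 30 N (contact force between the fingers and dial above 30 N).
It fails at once if the green button is pressed while the pointer is off the clip (value of joint go_button above 0.003 m and horizontal distance between pointer_tip and green_mark above 0.009 m).
It fails at once if the red button is pressed (value of joint stop_button above 0.003 m).
It fails at once if a loose thing is shifted by more than 20 mm or lifted (distance of any of bobbin, cap, screwdriver, coil, jar from where it was at the start of the episode above 0.02 m).
It also fails if it takes over 64 s, if anything falls off the work surface, if the arm or the gripper's body presses on something with over 40 N, if the wrist force passes 120 N, or if a joint passes its speed limit or range.

## Working session

There is one attempt and no reset: what is moved stays moved. The work goes in short steps, Python scripts to look and compute and a tool call to move; the robot and the scene stay as the last step left them, time stands still between calls to the robot, and variables do not carry over. Pictures are saved under pics/ and viewed, and the job is handed in when it is done.

Besides the shell and the picture viewer there is one more tool, called as a command line: name --argument value ..., lists and objects as JSON in quotes. apply_moves: Moves the arm, as the interface text tells. Shifts and turns lie within -1 to 1; 1 stands for 100 mm of shift or 0.5 rad of turn. Its arguments: {"type":"object","properties":{"increments":{"type":"array"}},"required":["increments"]}

```bash
mkdir -p pics; ls
cat > h.py <<'E'
from bench import arm
import numpy as np, cv2, json
def snap(n,tag):
    p=arm.get_image(n); cv2.imwrite(f'pics/{tag}.png',p['img'][:,:,::-1]); return p
def px2z(p,uv,z,n='top'):
    M=np.array(p['pose']); u=(uv[0]-p['cx'])/p['fx']; v=(uv[1]-p['cy'])/p['fy']
    if n=='wrist':
        r=np.hypot(u,v); s=np.sin(r)/r if r>1e-9 else 1; d=np.array([u*s,-v*s,-np.cos(r)])
    else: d=np.array([u,-v,-1])
    d=M[:3,:3]@d; o=M[:3,3]; t=(z-o[2])/d[2]; return o+t*d
E
python3 - <<'E'
from h import *
s=arm.read_state(); print(s)
Z=dict(case=0,knob_top=156,pointer_tip=105,green_mark=105,go_button_top=None,stop_button_top=None,bobbin=0,cap=90,screwdriver=0,coil=0,jar=0)
for n in ['top','side']:
    p=snap(n,n+'0'); print(n,p['fx'],p['cx'],p['cy'],np.round(p['pose'],3).tolist())
    for k,z in Z.items():
        m=arm.mark_of(k,p)
        z=65 if z is None else z
        print(k,[(np.round(a['at'],1).tolist(),round(a['conf'],2),np.round(px2z(p,a['at'],z),0)[:2].tolist()) for a in m[:2]])
E
```

```text
pics
{'clock': 0.0, 'joints': array([-8.45402038e-01,  3.85536520e-01,  6.61824378e-03, -5.13863293e-04,
       -1.19399123e+00, -2.58604092e-01]), 'joint_vel': array([ 8.70272180e-04,  1.31478388e-03, -2.77674177e-04,  9.18760757e-04,
       -8.38350673e-05, -2.05441042e-04]), 'joint_efforts': array([ 1.13855181e-04, -3.92291343e+01,  1.88400078e+01,  4.18603733e+00,
       -4.59898612e-03, -1.11255679e-05]), 'position': array([ 281.09668566, -557.73680463,  302.82833301]), 'ee_rot': array([-2.31189539e-01,  9.72908127e-01,  1.04407602e-03, -2.88638728e-04]), 'contact_force': array([-0.03716061, -0.07150194, -0.04387316]), 'wrist_torque': array([ 0.01897787,  0.01130739, -0.01651198]), 'gripper_width': 85.50268642359438}
top 442.3740531315231 250.82299846250604 191.94175250905127 [[-0.01, 0.99, -0.138, 408.607], [-0.999, -0.005, 0.032, 3.342], [0.031, 0.139, 0.99, 1217.357], [0.0, 0.0, 0.0, 1.0]]
case [([208.6, 194.7], 0.7, [572.0, 81.0])]
knob_top [([224.5, 220.0], 0.71, [489.0, 33.0])]
pointer_tip [([229.9, 228.8], 0.96, [471.0, 21.0])]
green_mark [([158.7, 198.3], 0.56, [549.0, 2
[... 437 characters left out ...]
1, -0.288, 239.765], [-0.409, -0.645, 0.646, 689.701], [0.002, 0.707, 0.707, 895.313], [0.0, 0.0, 0.0, 1.0]]
case [([229.7, 248.0], 0.82, [565.0, 83.0])]
knob_top [([264.0, 205.5], 0.9, [489.0, 40.0])]
pointer_tip [([272.1, 216.3], 0.58, [474.0, 21.0])]
green_mark [([214.8, 260.1], 0.61, [543.0, 199.0])]
go_button_top [([253.7, 142.6], 0.49, [655.0, -279.0])]
stop_button_top [([317.8, 163.9], 0.61, [439.0, -264.0])]
bobbin [([287.9, 167.9], 0.63, [536.0, -281.0]), ([227.4, 248.7], 0.55, [570.0, 87.0])]
cap [([162.3, 236.6], 0.61, [698.0, 180.0]), ([318.1, 164.9], 0.61, [431.0, -232.0])]
screwdriver [([156.0, 325.5], 0.62, [622.0, 351.0])]
coil []
jar [([311.4, 144.6], 0.73, [505.0, -426.0])]
```

Run:
```python
import cv2
for n in ['top','side']:
    i=cv2.imread(f'pics/{n}0.png'); cv2.imwrite(f'pics/{n}0c.png',cv2.resize(i[110:340,80:430],None,fx=2.28,fy=2.28,interpolation=cv2.INTER_CUBIC))
```

```text
(no output)
```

View pics/top0c.png

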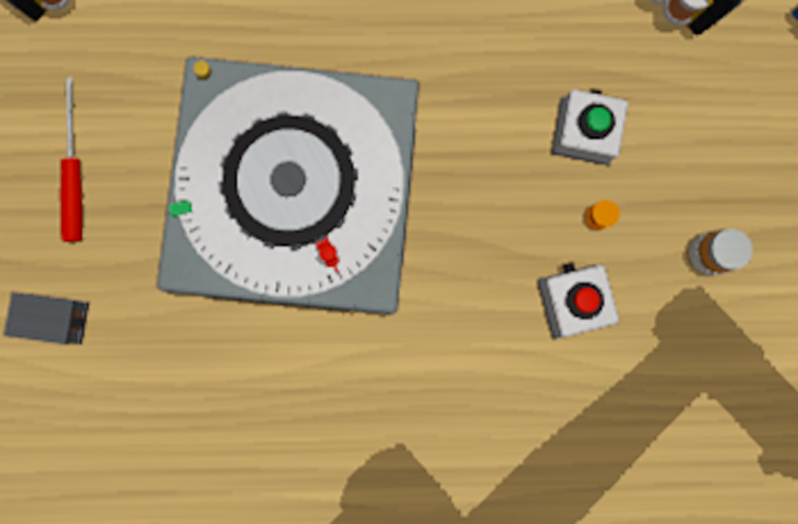

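View pics/side0c.png

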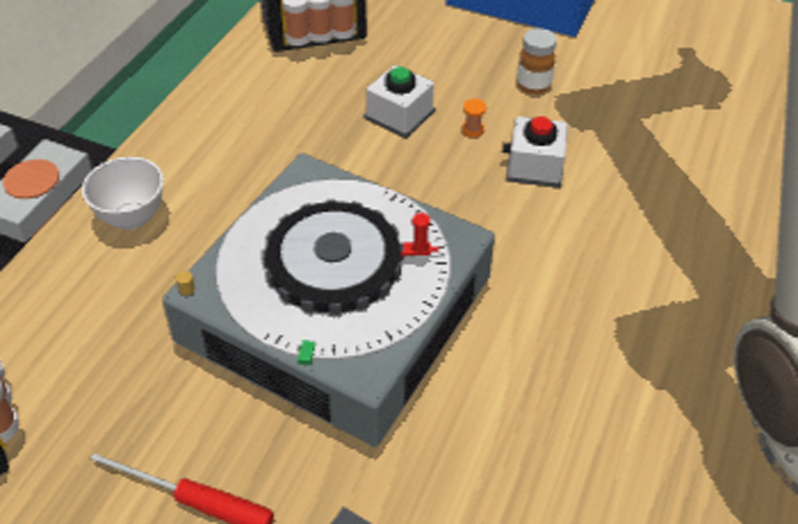

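```bash
cat > m.py <<'E'
from h import *
def green(p,lo=60,sgn=1):
    i=p['img'].astype(int); return ((i[:,:,1]-np.maximum(i[:,:,0],i[:,:,2])>40)).astype(np.uint8)
def plate(p):
    h=cv2.cvtColor(p['img'],cv2.COLOR_RGB2HSV); m=((h[:,:,1]<25)&(h[:,:,2]>190)).astype(np.uint8)
    n,l,s,c=cv2.connectedComponentsWithStats(m); 
    k=max(range(1,n),key=lambda k:s[k,4] if 0 else (s[k,2]*s[k,3] if s[k,2]<200 else 0))
    cs,_=cv2.findContours((l==k).astype(np.uint8),cv2.RETR_EXTERNAL,cv2.CHAIN_APPROX_NONE)
    hull=cv2.convexHull(max(cs,key=len))[:,0]
    return hull
E
python3 - <<'E'
from m import *
from scipy.optimize import least_squares
for n in ['top','side']:
    p=arm.get_image(n)
    h=plate(p); w=np.array([px2z(p,a,94)[:2] for a in h])
    f=least_squares(lambda q:np.hypot(*(w-q[:2]).T)-q[2],[572,81,128],loss='soft_l1'); c=f.x[:2]
    print(n,'plate',f.x,'rms',np.std(f.fun))
    nn,l,s,ce=cv2.connectedComponentsWithStats(green(p))
    for k in range(1,nn):
        if s[k,4]>15:
            q=px2z(p,ce[k],95)[:2]; d=q-c; 
            print(' green',s[k],ce[k].round(1),q.round(1),np.hypot(*d).round(1),np.degrees(np.arctan2(d[1],d[0])).round(1), 'z64',px2z(p,ce[k],64).round(1))
    for k,z in [('knob_top',156),('pointer_tip',105),('green_mark',105),('case',0),('go_button_top',64),('stop_button_top',64)]:
        for a in arm.mark_of(k,p)[:1]:
            q=px2z(p,a['at'],z)[:2];d=q-c; print(' ',k,a['conf'].__round__(2),q.round(1),np.hypot(*d).round(1),np.degrees(np.arctan2(d[1],d[0])).round(1))
E
```

```text
top plate [572.46739489  80.03399147 126.35710461] rms 0.3591432327305019
 green [337 157  11  11  91] [342.3 161.7] [ 643.5 -272.2] 359.3 -78.6 z64 [ 650.  -279.8   64. ]
 green [154 198  10   7  52] [158.4 200.9] [543.7 201.8] 125.1 103.3 z64 [547.5 207.3  64. ]
  knob_top 0.72 [491.2  36.3] 92.3 -151.7
  pointer_tip 0.57 [464.   21.4] 123.3 -151.6
  green_mark 0.39 [547.6 191. ] 113.7 102.7
  case 0.84 [569.4  80.3] 3.1 175.3
  go_button_top 0.56 [ 646.3 -281.4] 368.9 -78.5
  stop_button_top 0.43 [ 442.9 -256.1] 360.3 -111.1
side plate [572.99867148  83.24729424 126.81337005] rms 0.3231970912456922
 green [251 139   9   7  48] [255.2 142.2] [ 636.7 -247.9] 337.2 -79.1 z64 [ 652.1 -284.2   64. ]
 green [210 259   8  11  60] [213.8 264.2] [543.8 204. ] 124.2 103.6 z64 [555.6 185.1  64. ]
  knob_top 0.91 [491.8  35.1] 94.4 -149.4
  pointer_tip 0.61 [472.  25.] 116.6 -150.1
  green_mark 0.37 [541.1 204.8] 125.7 104.7
  case 0.61 [568.6  84.2] 4.5 168.4
  stop_button_top 0.37 [ 438.2 -258.6] 367.5 -111.5
```

apply_moves --increments '[[[-0.2, 0.18, 0, 0, 0, 0, -1], [-0.55, 0.48, 0, 0, 0, 0, -1], [-0.91, 0.81, 0, 0, 0, 0, -1], [-0.91, 0.81, 0, 0, 0, 0, -1]]]'

```text
clock: 2.3
position: [327.2, -441.0, 304.4]
ee_rot: [-0.234, 0.972, 0.0, 0.0]
contact_force: [0.4, -1.4, 0.1]
gripper_width: 27.8
```

apply_moves --increments '[[[-0.3, 0.27, 0, 0, 0, 0, -1], [-0.6, 0.54, 0, 0, 0, 0, -1], [-0.91, 0.81, 0, 0, 0, 0, -1], [-0.91, 0.81, 0, 0, 0, 0, -1]]]'

```text
clock: 2.7
position: [372.0, -328.9, 304.5]
ee_rot: [-0.234, 0.972, -0.0, 0.001]
contact_force: [-0.6, -0.7, -0.1]
gripper_width: -0.2
```

apply_moves --increments '[[[-0.3, 0.27, 0, 0, 0, 0, -1], [-0.6, 0.54, 0, 0, 0, 0, -1], [-0.91, 0.81, 0, 0, 0, 0, -1], [-0.91, 0.81, 0, 0, 0, 0, -1]]]'

```text
clock: 3.1
position: [417.2, -216.1, 304.3]
ee_rot: [-0.234, 0.972, -0.0, 0.001]
contact_force: [-0.6, -0.2, 1.1]
gripper_width: -0.0
```

apply_moves --increments '[[[-0.3, 0.27, 0, 0, 0, 0, -1], [-0.6, 0.54, 0, 0, 0, 0, -1], [-0.91, 0.81, 0, 0, 0, 0, -1], [-0.91, 0.81, 0, 0, 0, 0, -1]]]'

```text
clock: 3.5
position: [462.3, -103.1, 304.1]
ee_rot: [-0.233, 0.972, -0.0, 0.001]
contact_force: [-0.2, 1.0, 0.8]
gripper_width: 0.1
```

apply_moves --increments '[[[0, 0, 0, 0, 0, -0.2, -1], [0, 0, 0, 0, 0, -0.4, -1], [0, 0, 0, 0, 0, -0.6, -1], [0, 0, 0, 0, 0, -0.8, -1], [0, 0, 0, 0, 0, -0.8, -1]]]'

```text
clock: 4.0
position: [460.5, -106.3, 303.9]
ee_rot: [-0.419, 0.908, -0.0, -0.0]
contact_force: [-0.1, 0.5, -0.3]
gripper_width: 0.1
```

apply_moves --increments '[[[0, 0, 0, 0, 0, -0.2, -1], [0, 0, 0, 0, 0, -0.4, -1], [0, 0, 0, 0, 0, -0.6, -1], [0, 0, 0, 0, 0, -0.8, -1], [0, 0, 0, 0, 0, -0.8, -1]]]'

```text
clock: 4.5
position: [460.5, -105.8, 303.9]
ee_rot: [-0.591, 0.807, -0.0, -0.0]
contact_force: [-0.0, 0.5, -0.0]
gripper_width: 0.1
```

apply_moves --increments '[[[0, 0, 0, 0, 0, -0.2, -1], [0, 0, 0, 0, 0, -0.4, -1], [0, 0, 0, 0, 0, -0.6, -1], [0, 0, 0, 0, 0, -0.8, -1], [0, 0, 0, 0, 0, -0.8, -1]]]'

```text
clock: 5.0
position: [460.5, -105.5, 303.9]
ee_rot: [0.739, -0.674, 0.0, 0.0]
contact_force: [0.4, -0.3, -0.3]
gripper_width: 0.0
```

apply_moves --increments '[[[0, 0, 0, 0, 0, -0.2, -1], [0, 0, 0, 0, 0, -0.4, -1], [0, 0, 0, 0, 0, -0.6, -1], [0, 0, 0, 0, 0, -0.8, -1], [0, 0, 0, 0, 0, -0.8, -1]]]'

```text
clock: 5.5
position: [460.5, -105.3, 303.9]
ee_rot: [0.858, -0.514, -0.0, 0.0]
contact_force: [0.5, -0.0, -0.4]
gripper_width: 0.0
```

Run:
```python
from m import *
p=snap('wrist','w1'); print(p['fx'],p['cx'],p['cy'],np.round(p['pose'],2).tolist())
c=np.array([572.7,81.6])
for k,z in [('knob_top',156),('pointer_tip',105),('green_mark',105),('case',0),('go_button_top',64)]:
    for a in arm.mark_of(k,p)[:2]:
        q=px2z(p,a['at'],z,'wrist')[:2];d=q-c; print(' ',k,np.round(a['at'],1),round(a['conf'],2),q.round(1),np.hypot(*d).round(1),np.degrees(np.arctan2(d[1],d[0])).round(1))
```

```text
297.3186396354542 257.49804792782794 191.91735517484702 [[-0.88, 0.45, 0.15, 497.53], [-0.47, -0.84, -0.27, -175.03], [0.0, -0.31, 0.95, 374.07], [0.0, 0.0, 0.0, 1.0]]
  pointer_tip [194.1 281.7] 0.96 [468.8  28.1] 116.8 -152.8
  case [134.8 237.2] 0.68 [568.2  81.7] 4.5 178.8
```

View pics/w1.png

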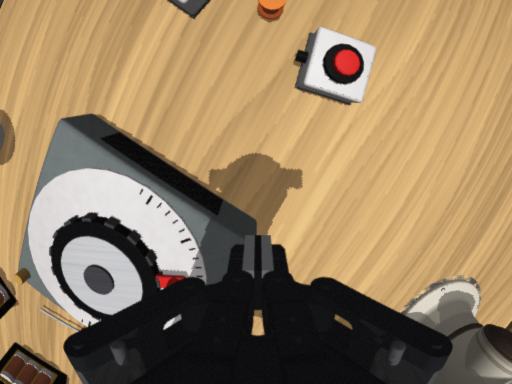

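apply_moves --increments '[[[-0.25, -0.3, 0, 0, 0, 0, -1], [-0.5, -0.62, 0, 0, 0, 0, -1], [-0.73, -0.93, 0, 0, 0, 0, -1], [-0.73, -0.93, 0.3, 0, 0, 0, -1], [-0.73, -0.93, 0.6, 0, 0, 0, -1], [-0.73, -0.93, 0.85, 0, 0, 0, -1], [-0.73, -0.93, 1, 0, 0, 0, -1], [-0.73, -0.93, 1, 0, 0, 0, -1]]]'

```text
clock: 6.6
position: [506.4, 3.3, 201.7]
ee_rot: [0.859, -0.512, -0.002, 0.002]
contact_force: [-0.9, 0.3, 0.5]
gripper_width: -0.0
```

Run:
```python
from m import *
print(arm.read_state()['position'],arm.read_state()['ee_rot'])
for n in ['top','side']:
    p=snap(n,n+'1')
    cv2.imwrite(f'pics/{n}1c.png',cv2.resize(p['img'][110:310,110:360,::-1],None,fx=3,fy=3,interpolation=cv2.INTER_CUBIC))
```

```text
[506.38842708   3.27549387 201.66137951] [ 0.85871484 -0.51244634 -0.00194907  0.00194294]
```

View pics/side1c.png

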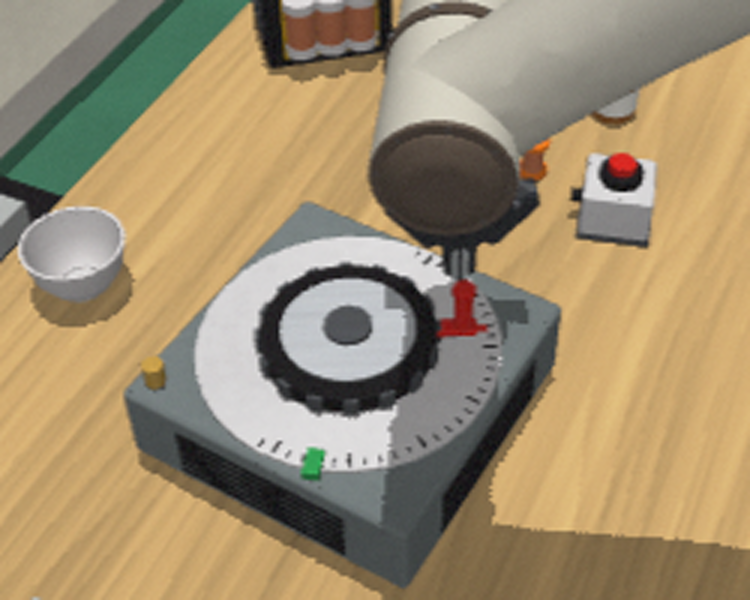

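View pics/top1c.png

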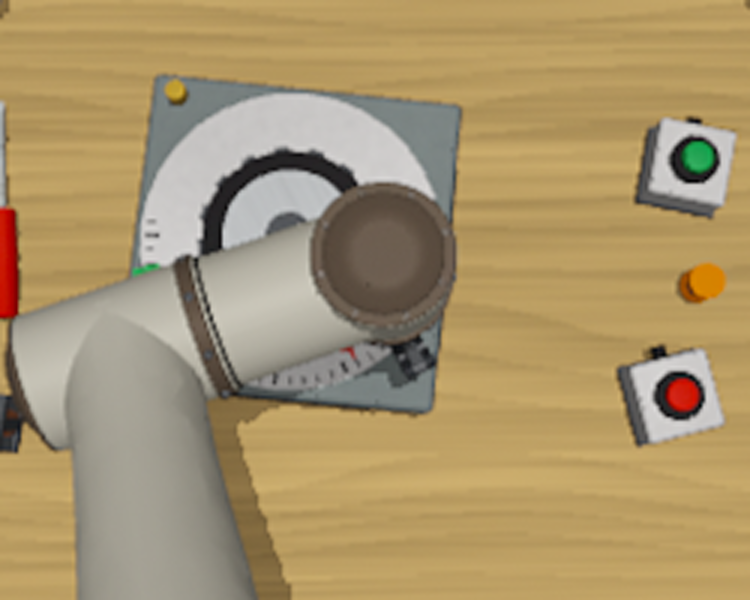

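Run:
```python
import numpy as np
d,r=22.6,94.2
for a in np.arange(.05,.501,.05): print(round(a/.5,2),((d*np.cos(a)-r*np.sin(a)-d)/100).round(3),((d*np.sin(a)+r*np.cos(a)-r)/100).round(3))
```

```text
0.1 -0.047 0.01
0.2 -0.095 0.018
0.3 -0.143 0.023
0.4 -0.192 0.026
0.5 -0.24 0.027
0.6 -0.288 0.025
0.7 -0.337 0.02
0.8 -0.385 0.014
0.9 -0.432 0.005
1.0 -0.479 -0.007
```

apply_moves --increments '[[[-0.05, 0, 0, 0, 0, 0, -1], [-0.09, 0, 0, 0, 0, 0, -1], [-0.12, 0, 0, 0, 0, 0, -1], [-0.14, 0, 0, 0, 0, 0, -1], [-0.16, 0, 0, 0, 0, 0, -1], [-0.16, 0, 0, 0, 0, 0, -1]]]'

```text
clock: 7.3
position: [499.9, 17.8, 204.1]
ee_rot: [0.859, -0.512, 0.0, -0.0]
contact_force: [1.2, 0.7, 0.5]
gripper_width: -0.1
```

apply_moves --increments '[[[-0.047, 0.01, 0, 0, 0, 0.1, -1], [-0.095, 0.018, 0, 0, 0, 0.2, -1], [-0.143, 0.023, 0, 0, 0, 0.3, -1], [-0.192, 0.026, 0, 0, 0, 0.4, -1], [-0.24, 0.027, 0, 0, 0, 0.5, -1], [-0.288, 0.025, 0, 0, 0, 0.6, -1], [-0.337, 0.02, 0, 0, 0, 0.7, -1], [-0.385, 0.014, 0, 0, 0, 0.8, -1], [-0.432, 0.005, 0, 0, 0, 0.9, -1], [-0.479, -0.007, 0, 0, 0, 1.0, -1]]]'

```text
clock: 8.3
position: [478.1, 59.7, 204.1]
ee_rot: [-0.705, 0.709, -0.001, -0.0]
contact_force: [2.1, -2.5, -0.8]
gripper_width: 0.0
```

```bash
cat > look.py <<'E'
from m import *
import sys
from scipy.spatial.transform import Rotation as R
t=sys.argv[1]; s=arm.read_state(); c=np.array([572.7,81.6])
X=R.from_quat(s['ee_rot']).as_matrix(); d=s['position'][:2]-c
print(s['clock'],s['position'].round(1),s['contact_force'].round(1),'phi_tool',(np.degrees(np.arctan2(X[1,1],X[0,1]))%360).round(1),'d',(d@X[:2,0]).round(1),'r',(d@X[:2,1]).round(1))
for n in ['side','wrist','top']:
    p=snap(n,n+t)
    i=p['img'][:,:,::-1]
    if n!='wrist': i=i[110:310,110:360]; 
    cv2.imwrite(f'pics/{n}{t}c.png',cv2.resize(i,None,fx=3 if n!='wrist' else 1.5,fy=3 if n!='wrist' else 1.5,interpolation=cv2.INTER_CUBIC))
    for k,z in [('knob_top',156),('pointer_tip',105),('green_mark',105)]:
        for a in arm.mark_of(k,p)[:1]:
            q=px2z(p,a['at'],z,n)[:2];e=q-c; print(n,k,np.round(a['at'],1),round(a['conf'],2),q.round(1),np.hypot(*e).round(1),(np.degrees(np.arctan2(e[1],e[0]))%360).round(1))
E
python3 look.py 2
```

```text
8.3 [478.1  59.7 204.1] [ 2.1 -2.5 -0.8] phi_tool 179.7 d 22.4 r 94.4
side pointer_tip [265.8 235.8] 0.92 [464.1  85.3] 108.7 178.1
side green_mark [213.3 260.7] 0.44 [545.5 201.9] 123.3 102.7
wrist knob_top [257.3 305.9] 0.84 [477.4  79.9] 95.3 181.0
wrist pointer_tip [287.5 258.4] 0.66 [457.5  82.1] 115.2 179.8
top knob_top [112.6 179.2] 0.74 [589.7 301.8] 220.9 85.6
top green_mark [163.8 200.2] 0.45 [544.2 186.6] 108.8 105.2
```

View pics/side2c.png

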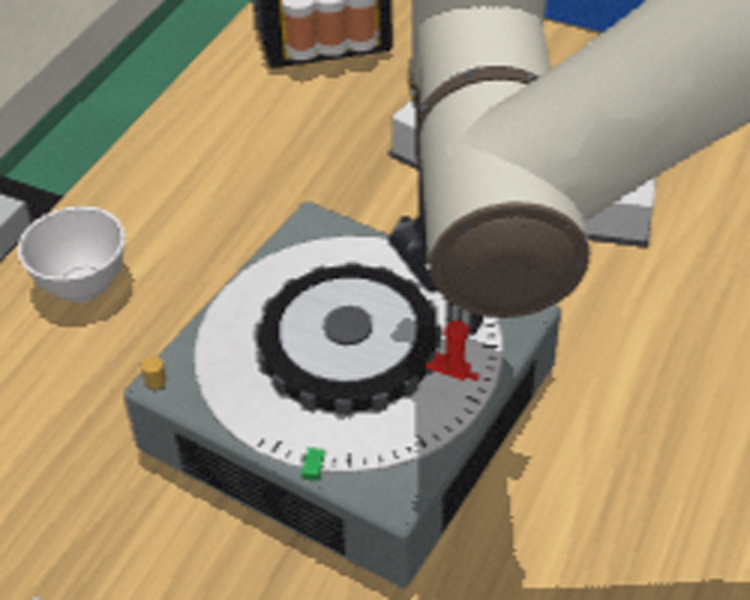

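apply_moves --increments '[[[-0.047, 0.01, 0, 0, 0, 0.1, -1], [-0.095, 0.018, 0, 0, 0, 0.2, -1], [-0.143, 0.023, 0, 0, 0, 0.3, -1], [-0.192, 0.026, 0, 0, 0, 0.4, -1], [-0.24, 0.027, 0, 0, 0, 0.5, -1], [-0.288, 0.025, 0, 0, 0, 0.6, -1], [-0.337, 0.02, 0, 0, 0, 0.7, -1], [-0.385, 0.014, 0, 0, 0, 0.8, -1], [-0.432, 0.005, 0, 0, 0, 0.9, -1], [-0.479, -0.007, 0, 0, 0, 1.0, -1]]]'

```text
clock: 9.9
position: [478.4, 107.3, 203.9]
ee_rot: [-0.508, 0.862, -0.0, -0.001]
contact_force: [-0.2, -2.5, 0.8]
gripper_width: -0.0
```

```bash
python3 look.py 3
```

```text
9.9 [478.4 107.3 203.9] [-0.2 -2.5  0.8] phi_tool 151.0 d 23.2 r 95.0
side knob_top [250.3 234.2] 0.68 [483.3 134.4] 103.8 149.5
side pointer_tip [252.9 250.5] 0.67 [474.7 138.3] 113.2 150.0
side green_mark [214.1 262.2] 0.43 [541.9 204.8] 127.0 104.0
wrist knob_top [254.5 306. ] 0.61 [488.9 124.6] 94.2 152.8
wrist pointer_tip [290.6 258. ] 0.55 [469.3 137.4] 117.5 151.6
top pointer_tip [339.6 204.6] 0.47 [ 530.2 -258.6] 342.9 262.9
top green_mark [208.5 195.7] 0.27 [555.   74.4] 19.1 202.1
```

apply_moves --increments '[[[-0.047, 0.01, 0, 0, 0, 0.1, -1], [-0.095, 0.018, 0, 0, 0, 0.2, -1], [-0.143, 0.023, 0, 0, 0, 0.3, -1], [-0.192, 0.026, 0, 0, 0, 0.4, -1], [-0.24, 0.027, 0, 0, 0, 0.5, -1], [-0.288, 0.025, 0, 0, 0, 0.6, -1], [-0.337, 0.02, 0, 0, 0, 0.7, -1], [-0.385, 0.014, 0, 0, 0, 0.8, -1], [-0.432, 0.005, 0, 0, 0, 0.9, -1], [-0.479, -0.007, 0, 0, 0, 1.0, -1]]]'

```text
clock: 11.5
position: [501.7, 149.1, 203.8]
ee_rot: [-0.279, 0.96, -0.0, -0.001]
contact_force: [-2.3, -1.3, 1.8]
gripper_width: 0.1
```

```bash
python3 look.py 4
```

```text
11.5 [501.7 149.1 203.8] [-2.3 -1.3  1.8] phi_tool 122.3 d 23.9 r 95.0
side knob_top [231.7 237.1] 0.71 [518.  159.2] 94.9 125.2
side green_mark [217.8 261.2] 0.56 [535.5 198.9] 123.1 107.6
wrist knob_top [253.6 304.2] 0.87 [518.5 158.1] 93.8 125.3
wrist pointer_tip [289.3 255.8] 0.91 [507.3 178.1] 116.6 124.1
top knob_top [173.2 208.5] 0.69 [517.8 155.5] 92.0 126.6
```

View pics/side4c.png

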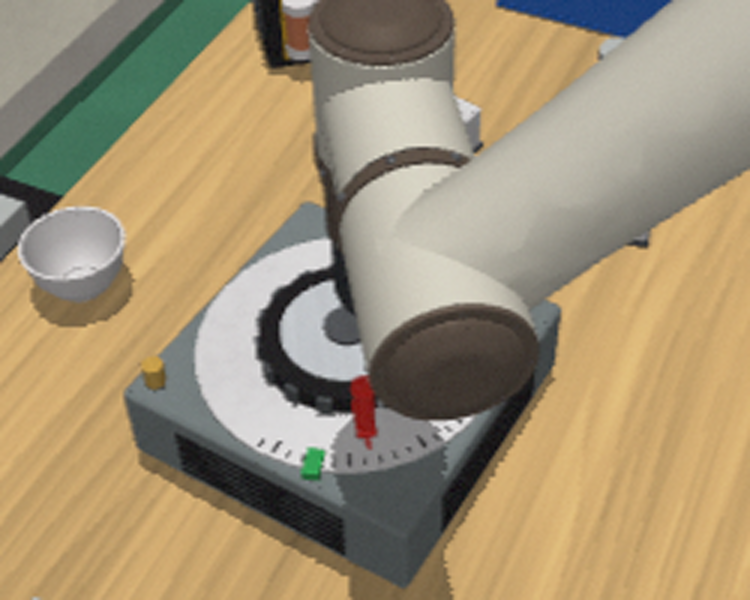

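View pics/wrist4c.png

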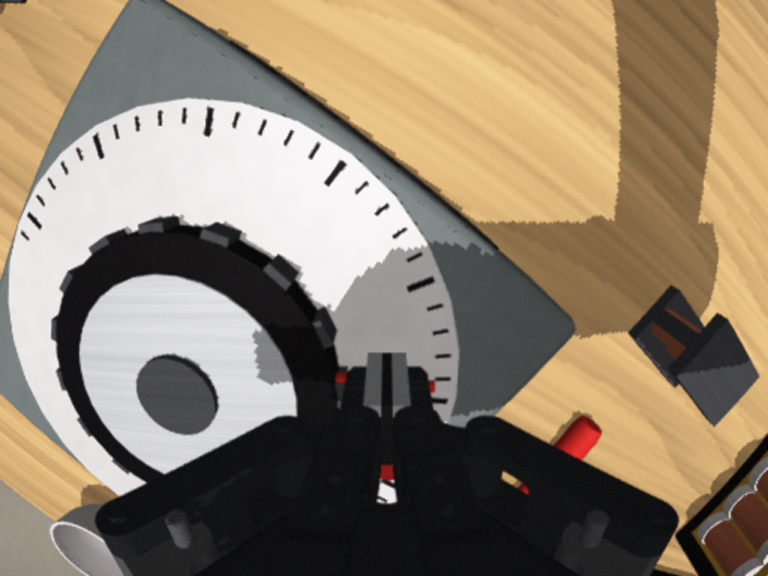

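apply_moves --increments '[[[-0.047, 0.01, 0, 0, 0, 0.1, -1], [-0.095, 0.018, 0, 0, 0, 0.2, -1], [-0.143, 0.023, 0, 0, 0, 0.3, -1], [-0.192, 0.026, 0, 0, 0, 0.4, -1], [-0.24, 0.027, 0, 0, 0, 0.5, -1], [-0.269, 0.026, 0, 0, 0, 0.56, -1], [-0.269, 0.026, 0, 0, 0, 0.56, -1]]]'

```text
clock: 12.8
position: [523.9, 166.3, 203.9]
ee_rot: [-0.143, 0.99, 0.0, 0.0]
contact_force: [-0.9, -0.3, 0.2]
gripper_width: -0.0
```

```bash
python3 look.py 5
```

```text
12.8 [523.9 166.3 203.9] [-0.9 -0.3  0.2] phi_tool 106.4 d 22.8 r 95.1
side knob_top [218.7 239.5] 0.94 [541.5 177.2] 100.6 108.1
side pointer_tip [218.2 255.8] 0.91 [541.6 185. ] 108.0 106.8
side green_mark [217.2 261.3] 0.41 [536.6 199.7] 123.5 107.0
wrist knob_top [257. 304.] 0.69 [541.1 171.5] 95.3 109.4
wrist pointer_tip [288.7 257.1] 0.85 [537.5 192.1] 116.0 107.7
wrist green_mark [290.  262.3] 0.8 [541.1 194.3] 117.1 105.7
```

View pics/side5c.png

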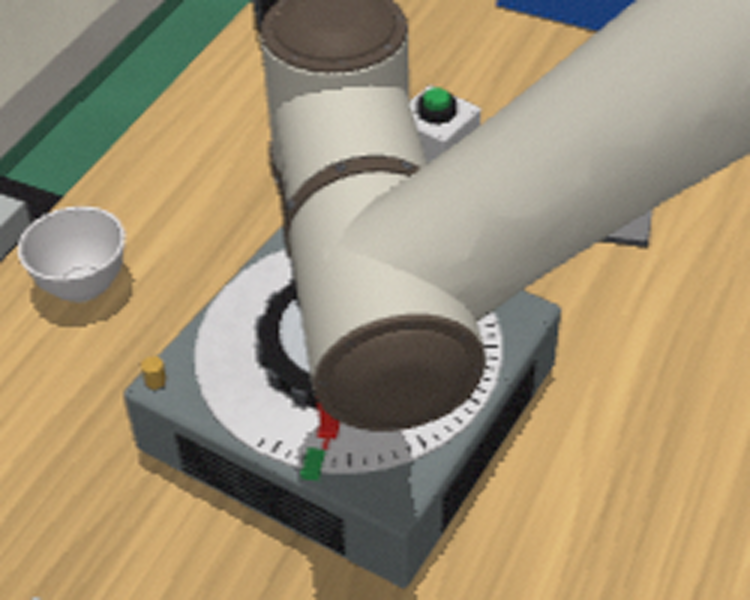

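View pics/top5c.png

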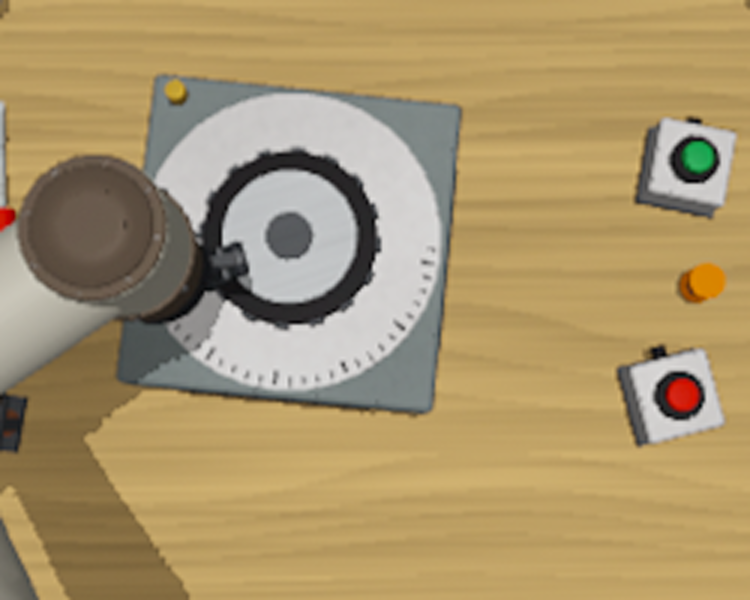

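apply_moves --increments '[[[-0.02, 0.005, 0, 0, 0, 0.04, -1], [-0.04, 0.01, 0, 0, 0, 0.08, -1], [-0.055, 0.012, 0, 0, 0, 0.12, -1], [-0.065, 0.013, 0, 0, 0, 0.14, -1], [-0.065, 0.013, 0, 0, 0, 0.14, -1]]]'

```text
clock: 13.9
position: [529.8, 169.4, 203.9]
ee_rot: [-0.108, 0.994, 0.0, 0.0]
contact_force: [-1.8, -0.8, 1.2]
gripper_width: 0.1
```

```bash
python3 look.py 6
python3 - <<'E'
import cv2
i=cv2.imread('pics/side6.png')[200:290,170:270]; cv2.imwrite('pics/side6z.png',cv2.resize(i,None,fx=6,fy=6,interpolation=cv2.INTER_CUBIC))
E
```

```text
13.9 [529.8 169.4 203.9] [-1.8 -0.8  1.2] phi_tool 102.4 d 23.0 r 94.9
side pointer_tip [214.  255.4] 0.78 [550.9 188. ] 108.6 101.6
side green_mark [216.7 259.1] 0.39 [540.4 194.7] 117.6 105.9
wrist knob_top [256.8 306.5] 0.62 [549.  173.6] 95.1 104.5
wrist pointer_tip [289.4 259.1] 0.62 [546.6 195.1] 116.4 103.0
wrist green_mark [286.9 258.7] 0.87 [546.6 193.3] 114.7 103.1
top knob_top [168.7 195.4] 0.59 [549.6 166.7] 88.2 105.2
top green_mark [333.3 239.9] 0.23 [ 441.  -239.3] 346.9 247.7
```

View pics/side6z.png

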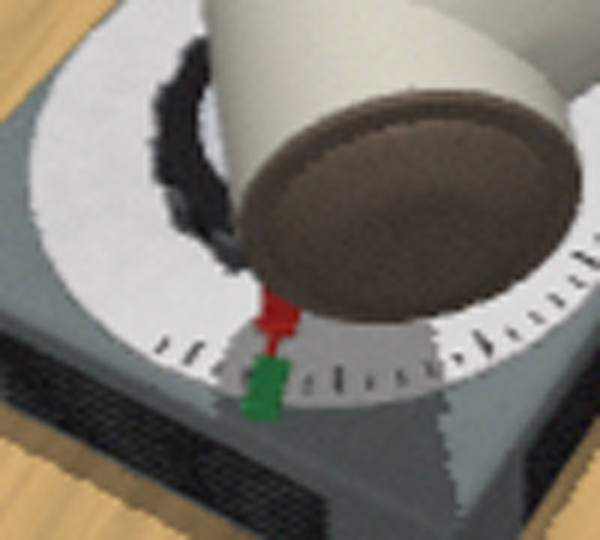

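View pics/wrist6c.png

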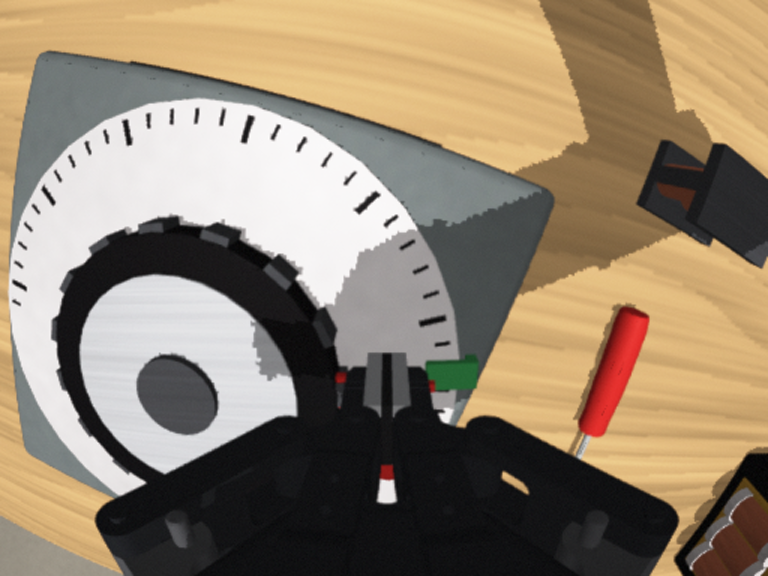

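apply_moves --increments '[[[0.08, 0, 0, 0, 0, 0, -1], [0.18, 0, 0, 0, 0, 0, -1], [0.3, 0, 0, 0, 0, 0, -1], [0.3, 0, -0.3, 0, 0, 0, -1], [0.3, 0, -0.65, 0, 0, 0, -1], [0.3, 0, -1, 0, 0, 0, -1], [0.3, 0, -1, 0, 0, 0, -1]]]'

```text
clock: 15.2
position: [501.3, 163.5, 309.5]
ee_rot: [-0.109, 0.994, 0.002, 0.005]
contact_force: [0.0, 0.8, -0.4]
gripper_width: 0.1
```

```bash
python3 look.py 7
```

```text
15.2 [501.3 163.5 309.5] [ 0.   0.8 -0.4] phi_tool 102.5 d 52.0 r 95.4
side knob_top [218.  240.4] 0.6 [541.7 180.2] 103.3 107.4
side pointer_tip [215.6 254.9] 0.83 [548.2 185.2] 106.5 103.3
wrist pointer_tip [280.  235.6] 0.82 [546.2 196.2] 117.6 103.0
wrist green_mark [277.6 234. ] 0.8 [544.9 193.4] 115.2 103.9
top knob_top [165.6 194.7] 0.73 [551.3 174.2] 95.0 103.0
top pointer_tip [164.1 198.4] 0.78 [548.8 186. ] 107.1 102.9
```

View pics/wrist7c.png

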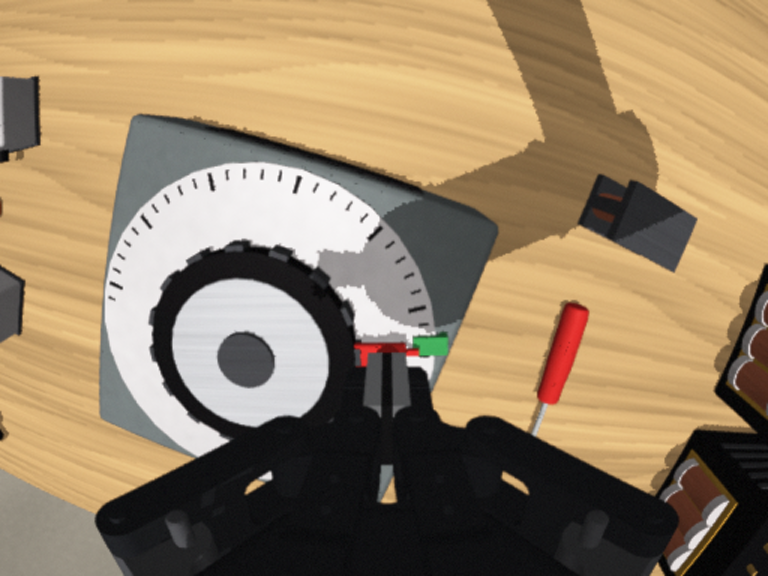

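apply_moves --increments '[[[-0.02, -0.25, 0, 0, 0, 0, -1], [-0.05, -0.6, 0, 0, 0, 0, -1], [-0.1, -1, 0, 0, 0, 0, -1]]]'

```text
clock: 16.1
position: [531.7, 66.9, 303.9]
ee_rot: [-0.109, 0.994, 0.0, 0.0]
contact_force: [0.9, -0.9, 0.0]
gripper_width: -0.0
```

apply_moves --increments '[[[-0.03, -0.35, 0, 0, 0, 0, -1], [-0.06, -0.7, 0, 0, 0, 0, -1], [-0.1, -1, 0, 0, 0, 0, -1]]]'

```text
clock: 16.4
position: [563.1, -29.9, 303.8]
ee_rot: [-0.108, 0.994, -0.0, -0.0]
contact_force: [0.3, 0.4, -0.0]
gripper_width: -0.1
```

apply_moves --increments '[[[-0.03, -0.35, 0, 0, 0, 0, -1], [-0.06, -0.7, 0, 0, 0, 0, -1], [-0.1, -1, 0, 0, 0, 0, -1], [-0.1, -1, 0, 0, 0, 0, -1]]]'

```text
clock: 16.8
position: [594.8, -126.7, 303.1]
ee_rot: [-0.106, 0.994, -0.0, -0.0]
contact_force: [-0.7, 0.6, -1.2]
gripper_width: -0.4
```

```bash
cat > fin.py <<'E'
from m import *
import sys
from scipy.spatial.transform import Rotation as R
t=sys.argv[1]; s=arm.read_state(); C={'top':np.array([572.5,80.0]),'side':np.array([573.,83.2]),'wrist':np.array([572.7,81.6])}
print(s['clock'],s['position'].round(1),s['ee_rot'].round(4),s['contact_force'].round(1))
for n in ['top','side','wrist']:
    p=snap(n,n+t); c=C[n]
    i=p['img'][:,:,::-1]
    j=i[130:280,140:340] if n=='top' else i[160:310,150:350]
    cv2.imwrite(f'pics/{n}{t}c.png',cv2.resize(j if n!='wrist' else i,None,fx=4 if n!='wrist' else 1.5,fy=4 if n!='wrist' else 1.5,interpolation=cv2.INTER_CUBIC))
    nn,l,sst,ce=cv2.connectedComponentsWithStats(green(p))
    for k in range(1,nn):
        if sst[k,4]>15:
            q=px2z(p,ce[k],95,n)[:2]; d=q-c
            print(n,' green',sst[k].tolist(),ce[k].round(1),q.round(1),np.hypot(*d).round(1),np.degrees(np.arctan2(d[1],d[0])).round(1), 'z64',px2z(p,ce[k],64,n).round(1))
    for k,z in [('knob_top',156),('pointer_tip',105),('green_mark',105),('go_button_top',64)]:
        for a in arm.mark_of(k,p)[:1]:
            q=px2z(p,a['at'],z,n)[:2];e=q-c; print(n,k,np.round(a['at'],1),round(a['conf'],2),q.round(1),np.hypot(*e).round(1),(np.degrees(np.arctan2(e[1],e[0]))%360).round(1))
E
python3 fin.py 8
```

```text
16.8 [ 594.8 -126.7  303.1] [-1.061e-01  9.944e-01 -3.000e-04 -4.000e-04] [-0.7  0.6 -1.2]
top  green [337, 157, 11, 11, 91] [342.3 161.7] [ 643.5 -272.2] 359.3 -78.6 z64 [ 650.  -279.8   64. ]
top  green [154, 198, 10, 7, 48] [158.1 201. ] [543.4 202.6] 126.0 103.4 z64 [547.1 208.1  64. ]
top knob_top [167.4 195.6] 0.93 [549.1 169.8] 92.8 104.6
top pointer_tip [164.6 200.4] 0.76 [543.7 184.6] 108.5 105.4
top green_mark [163.2 198.6] 0.38 [548.3 188.2] 110.9 102.6
top go_button_top [342.5 165.2] 0.55 [ 640.6 -280.1] 366.5 280.7
side  green [251, 139, 9, 7, 48] [255.2 142.2] [ 636.7 -247.9] 337.2 -79.1 z64 [ 652.1 -284.2   64. ]
side  green [210, 259, 8, 11, 60] [213.8 264.2] [543.8 204. ] 124.2 103.6 z64 [555.6 185.1  64. ]
side knob_top [214.1 237.8] 0.9 [553.1 177.2] 96.0 102.0
side pointer_tip [214.8 255.2] 0.82 [549.5 186.7] 106.2 102.8
side green_mark [215.4 261. ] 0.53 [540.7 200.7] 121.8 105.4
side go_button_top [255.9 140.7] 0.52 [ 653.2 -292.1] 383.7 282.1
wrist  green [108, 181, 20, 23, 363] [117.7 192.2] [ 637.5 -266.1] 353.7 -79.4 z64 [ 651.  -280.2   64. ]
wrist  green [504, 194, 8, 8, 40] [508.6 196.8] [539.8 206.4] 129.1 104.8 z64 [542.4 244.9  64. ]
wrist pointer_tip [508.9 202.7] 0.75 [545.9 199.3] 120.7 102.8
wrist green_mark [505.9 200.4] 0.42 [544.4 191.1] 113.0 104.5
wrist go_button_top [115.2 190. ] 0.72 [ 649.  -283.7] 373.1 281.8
```

View pics/top8c.png

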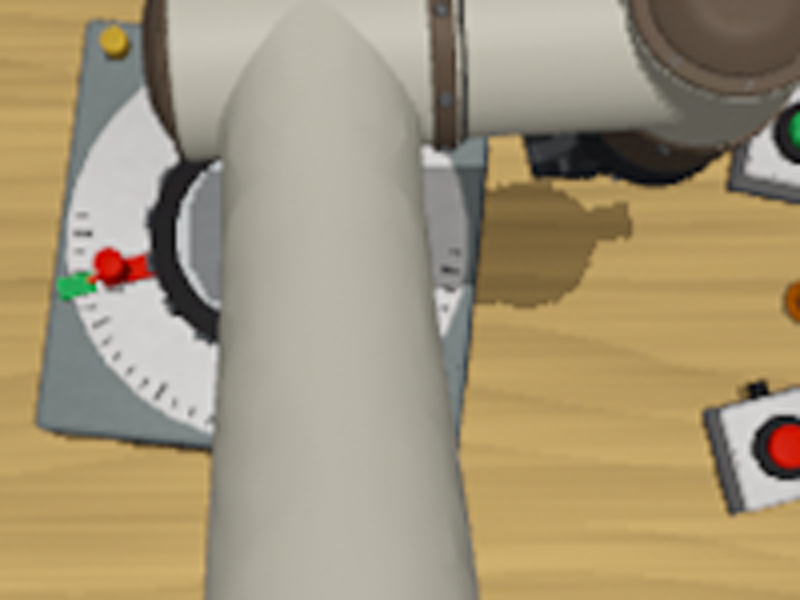

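View pics/side8c.png

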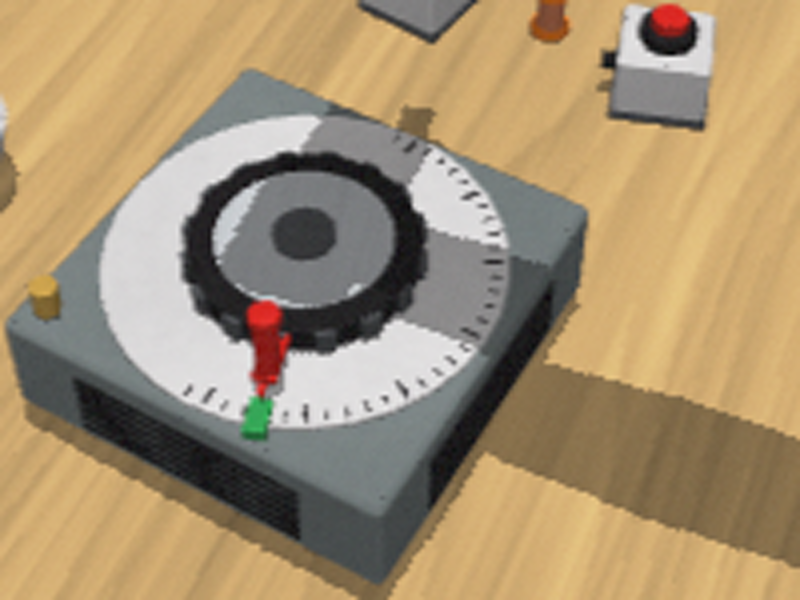

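View pics/wrist8c.png

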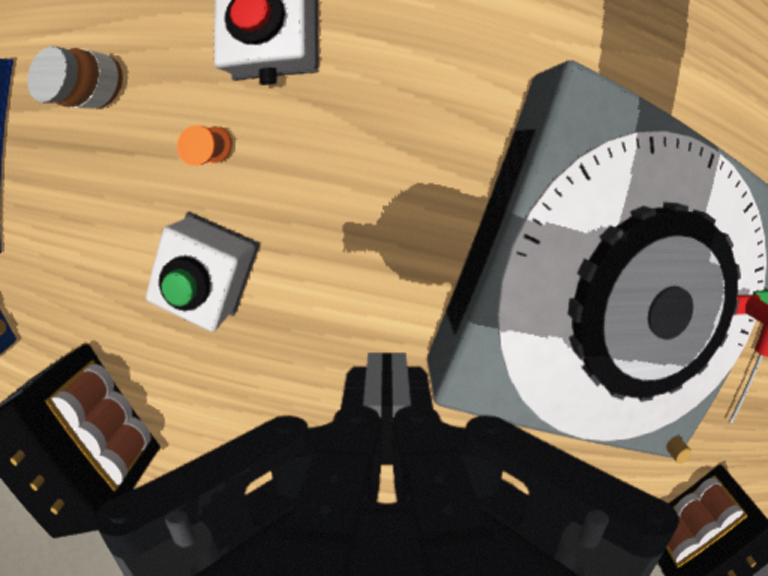

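apply_moves --increments '[[[-0.04, -0.3, 0, 0, 0, 0, -1], [-0.08, -0.6, 0, 0, 0, 0, -1], [-0.1, -0.81, 0, 0, 0, 0, -1]]]'

```text
clock: 17.85
position: [621.8, -202.0, 303.8]
ee_rot: [-0.108, 0.994, -0.0, 0.0]
contact_force: [-0.0, -0.3, 0.4]
gripper_width: -0.0
```

apply_moves --increments '[[[-0.04, -0.3, 0, 0, 0, 0, -1], [-0.08, -0.6, 0, 0, 0, 0, -1], [-0.1, -0.81, 0, 0, 0, 0, -1], [-0.1, -0.81, 0.3, 0, 0, 0, -1], [-0.1, -0.81, 0.7, 0, 0, 0, -1], [-0.1, -0.81, 0.7, 0, 0, 0, -1]]]'

```text
clock: 18.45
position: [645.6, -276.9, 226.9]
ee_rot: [-0.107, 0.994, 0.003, -0.006]
contact_force: [-0.6, 0.4, -0.6]
gripper_width: 0.1
```

```bash
python3 fin.py 9
python3 - <<'E'
from m import *
# triangulate go button from three views
from scipy.optimize import least_squares
P={n:arm.get_image(n) for n in ['top','side','wrist']}
A=[];b=[]
for n,p in P.items():
    nn,l,s,ce=cv2.connectedComponentsWithStats(green(p))
    best=None
    for k in range(1,nn):
        if s[k,4]>15:
            q=px2z(p,ce[k],64,n)
            if np.hypot(q[0]-651,q[1]+282)<20: best=ce[k]; print(n,s[k],q.round(1))
    if best is None: continue
    q0=px2z(p,best,0,n);q1=px2z(p,best,100,n); d=(q1-q0)/np.linalg.norm(q1-q0); M=np.eye(3)-np.outer(d,d); A.append(M);b.append(M@q0)
print(np.linalg.lstsq(np.vstack(A),np.hstack(b),rcond=None)[0])
E
```

```text
18.45 [ 645.6 -276.9  226.9] [-0.1073  0.9942  0.003  -0.0061] [-0.6  0.4 -0.6]
top  green [337, 159, 11, 8, 72] [342.2 162.3] [ 642.1 -272.1] 358.9 -78.8 z64 [ 648.5 -279.7   64. ]
top  green [154, 198, 10, 7, 48] [158.1 201. ] [543.4 202.6] 126.0 103.4 z64 [547.1 208.1  64. ]
top knob_top [166.1 190.9] 0.57 [560.6 173.1] 93.9 97.3
top pointer_tip [163.3 200.9] 0.97 [542.5 187.9] 112.0 105.6
top green_mark [163.  198.7] 0.61 [548.  188.7] 111.4 102.7
top go_button_top [341.4 164.6] 0.65 [ 642.2 -277.2] 363.9 281.0
side  green [252, 140, 7, 6, 37] [255.2 142.7] [ 635.8 -245.7] 334.8 -79.2 z64 [ 651.1 -281.9   64. ]
side  green [210, 259, 8, 11, 60] [213.8 264.2] [543.8 204. ] 124.2 103.6 z64 [555.6 185.1  64. ]
side knob_top [215.  237.1] 0.84 [552.2 174.5] 93.7 102.9
side pointer_tip [216.9 259.5] 0.93 [539.5 195.5] 117.2 106.6
side go_button_top [256.6 141. ] 0.49 [ 650.5 -291.6] 382.7 281.7
wrist  green [245, 180, 32, 31, 735] [260.7 194.9] [ 639.6 -276.8] 364.6 -79.4 z64 [ 649.8 -274.3   64. ]
wrist go_button_top [258.9 195.8] 0.91 [ 650.9 -275.6] 365.7 282.3
top [337 157  11  10  83] [ 649.9 -279.5   64. ]
side [252 140   7   6  39] [ 651.6 -281.6   64. ]
wrist [245 181  32  31 747] [ 649.8 -274.3   64. ]
[ 648.55184415 -276.13198728   69.59186456]
```

View pics/wrist9c.png

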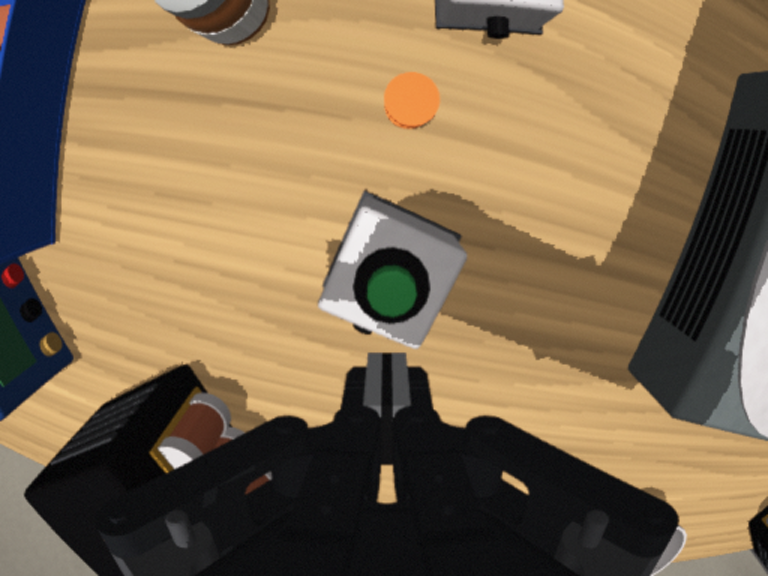

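Run:
```python
from m import *
s=arm.read_state(); print(s['clock'],s['position'].round(1),s['ee_rot'].round(4))
p=arm.get_image('wrist')
for uv in [(123,243),(117,250),(100,305)]:
    for z in (40,80,120): print(uv,z,px2z(p,uv,z,'wrist').round(0))
g=arm.mark_of('go_button_top',p)[0]['at']; print([px2z(p,g,z,'wrist').round(1) for z in (62,70)])
```

```text
19.35 [ 648.5 -277.6  233.8] [-1.082e-01  9.941e-01  0.000e+00 -1.000e-04]
(123, 243) 40 [ 742. -405.   40.]
(123, 243) 80 [ 716. -389.   80.]
(123, 243) 120 [ 690. -372.  120.]
(117, 250) 40 [ 753. -413.   40.]
(117, 250) 80 [ 726. -395.   80.]
(117, 250) 120 [ 698. -377.  120.]
(100, 305) 40 [ 846. -440.   40.]
(100, 305) 80 [ 804. -418.   80.]
(100, 305) 120 [ 763. -396.  120.]
[array([ 649. , -273.8,   62. ]), array([ 646.4, -274.5,   70. ])]
```

View pics/top0.png

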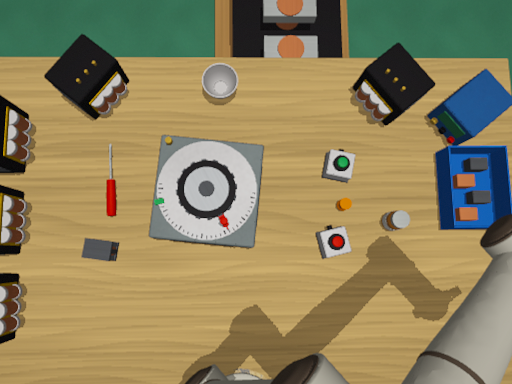

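apply_moves --increments '[[[0, 0, 0.3, 0, 0, 0, -1], [0, 0, 0.55, 0, 0, 0, -1], [0, 0, 0.75, 0, 0, 0, -1], [0, 0, 0.85, 0, 0, 0, -1], [0, 0, 0.88, 0, 0, 0, -1], [0, 0, 0.88, 0, 0, 0, -1]]]'

```text
clock: 20.05
position: [648.6, -277.8, 146.9]
ee_rot: [-0.108, 0.994, -0.0, -0.0]
contact_force: [-1.5, -0.0, 3.7]
gripper_width: -0.2
```

Run:
```python
from m import *
s=arm.read_state(); print(s['clock'],s['position'].round(1),s['contact_force'])
p=snap('wrist','w10'); p=snap('side','s10')
cv2.imwrite('pics/s10c.png',cv2.resize(p['img'][100:200,200:340,::-1],None,fx=5,fy=5,interpolation=cv2.INTER_CUBIC))
```

```text
20.05 [ 648.6 -277.8  146.9] [-1.46442159 -0.02190859  3.73129799]
```

View pics/w10.png

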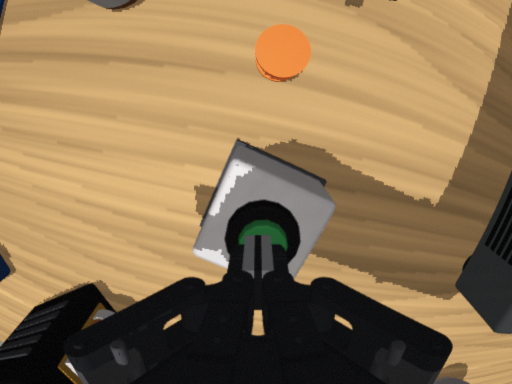

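View pics/s10c.png

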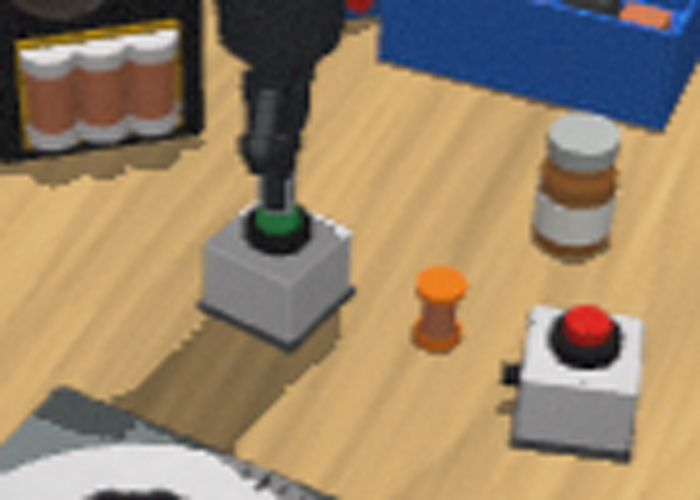

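apply_moves --increments '[[[0, 0, 0.01, 0, 0, 0, -1], [0, 0, 0.03, 0, 0, 0, -1], [0, 0, 0.03, 0, 0, 0, -1], [0, 0, 0.03, 0, 0, 0, -1]]]'

```text
clock: 20.55
position: [649.1, -277.8, 143.8]
ee_rot: [-0.108, 0.994, -0.001, 0.001]
contact_force: [-1.3, -0.4, 5.1]
gripper_width: 0.1
```

apply_moves --increments '[[[0, 0, 0.01, 0, 0, 0, -1], [0, 0, 0.03, 0, 0, 0, -1], [0, 0, 0.03, 0, 0, 0, -1], [0, 0, 0.03, 0, 0, 0, -1]]]'

```text
clock: 20.95
position: [649.2, -277.9, 143.6]
ee_rot: [-0.109, 0.994, -0.001, 0.001]
contact_force: [-5.4, 2.9, 15.1]
gripper_width: -0.0
```

Run:
```python
from m import *
s=arm.read_state(); print(s['clock'],s['position'].round(1),s['contact_force'])
p=snap('side','s11')
cv2.imwrite('pics/s11c.png',cv2.resize(p['img'][120:180,225:325,::-1],None,fx=8,fy=8,interpolation=cv2.INTER_CUBIC))
```

```text
20.95 [ 649.2 -277.9  143.6] [-5.36692146  2.87761832 15.08643097]
```

View pics/s11c.png

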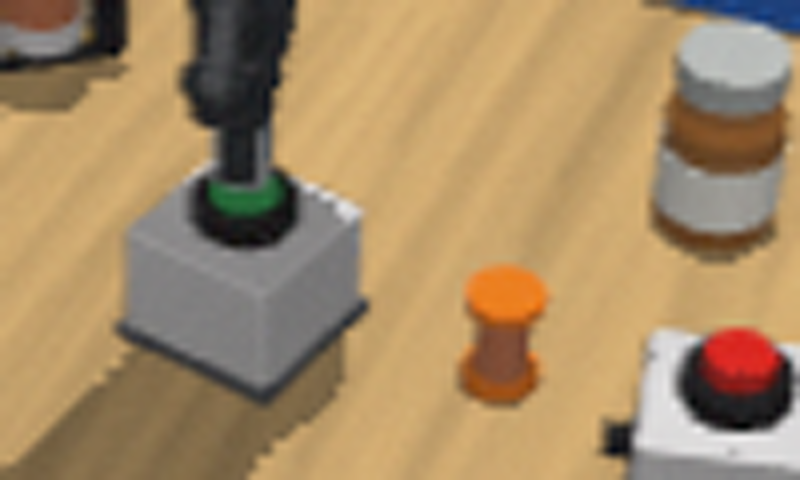

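apply_moves --increments '[[[0, 0, -0.05, 0, 0, 0, -1], [0, 0, -0.2, 0, 0, 0, -1], [0, 0, -0.5, 0, 0, 0, -1], [0, 0, -0.9, 0, 0, 0, -1], [0, 0, -1, 0, 0, 0, -1]]]'

```text
clock: 21.5
position: [650.2, -278.1, 245.3]
ee_rot: [-0.109, 0.994, -0.002, 0.004]
contact_force: [1.2, -0.0, 1.0]
gripper_width: 0.4
```

apply_moves --increments '[[[0, 0, -0.3, 0, 0, 0, -1], [0.4, -0.1, -0.6, 0, 0, 0, -1], [0.8, -0.2, -0.6, 0, 0, 0, -1], [1, -0.2, -0.6, 0, 0, 0, -1], [1, -0.2, -0.6, 0, 0, 0, -1]]]'

```text
clock: 22.0
position: [552.6, -319.3, 300.3]
ee_rot: [-0.107, 0.994, 0.001, -0.0]
contact_force: [1.1, 0.6, -0.0]
gripper_width: -0.2
```

```bash
python3 fin.py 12
python3 - <<'E'
from m import *
p=snap('top','t13')
for k,z in dict(bobbin=0,cap=90,screwdriver=0,coil=0,jar=0).items():
    print(k,[(px2z(p,a['at'],z).round(0)[:2].tolist(),round(a['conf'],2)) for a in arm.mark_of(k,p)[:1]])
p=snap('side','s13')
cv2.imwrite('pics/s13c.png',cv2.resize(p['img'][120:320,170:370,::-1],None,fx=3,fy=3,interpolation=cv2.INTER_CUBIC))
E
```

```text
22.0 [ 552.6 -319.3  300.3] [-1.069e-01  9.943e-01  5.000e-04 -1.000e-04] [ 1.1  0.6 -0. ]
top  green [154, 198, 10, 7, 48] [158.1 201. ] [543.4 202.6] 126.0 103.4 z64 [547.1 208.1  64. ]
top pointer_tip [163.6 200.3] 0.58 [544.  187.1] 110.9 104.9
top green_mark [163.2 201.3] 0.53 [541.4 188.1] 112.5 106.0
side  green [251, 139, 9, 7, 48] [255.2 142.2] [ 636.7 -247.9] 337.2 -79.1 z64 [ 652.1 -284.2   64. ]
side  green [210, 259, 8, 11, 60] [213.8 264.2] [543.8 204. ] 124.2 103.6 z64 [555.6 185.1  64. ]
side knob_top [214.2 239. ] 0.64 [551.3 180.1] 99.3 102.6
side pointer_tip [214.9 256.7] 0.64 [547.3 190.4] 110.3 103.5
side green_mark [215.3 259.1] 0.47 [543.4 196.1] 116.7 104.7
side go_button_top [255.5 142. ] 0.39 [ 651.7 -285.4] 377.0 282.1
wrist go_button_top [277.1 258.9] 0.37 [ 651.6 -272.9] 363.2 282.5
bobbin [([619.0, 344.0], 0.43)]
cap [([701.0, 177.0], 0.38)]
screwdriver [([609.0, 343.0], 0.66)]
coil [([429.0, 362.0], 0.73)]
jar [([504.0, -415.0], 0.84)]
```

View pics/s13c.png

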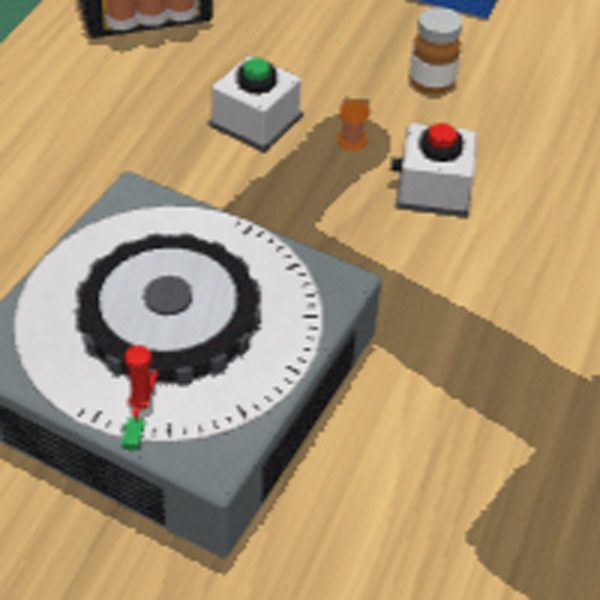

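View pics/t13.png

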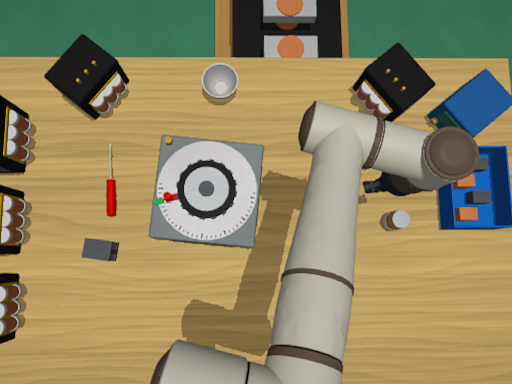

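Run:
```python
from bench import arm
s=arm.read_state(); print(s['clock'],s['position'],abs(s['joint_vel']).max()); print(arm.job_done())
```

```text
23.1 [ 555.11146424 -318.68790275  299.94328773] 0.0011861157335864023
the job is handed in; nothing more can be done
None
```

I pushed the lever clockwise about 106° with the side of the closed fingers until the pointer was on the green clip. I then pressed the green button down, let it spring back, and drew the arm clear. I handed the job in at 23.1 s; it reported no verdict.

- **Pointer:** the last side picture puts the pointer at 103.5° and the clip at 103.6°. The networks' pointer readings after the push were a little off from one another, ranging from about 101.6° to 106.6°; most were within the clip's ±3.5°. The pictures show it on the clip.
- **Push force:** my readings at the end of each push showed at most about 3 N while moving the lever, well under the 30 N limit.
- **Green button:** going down, the force rose from about 4 to 5 N, then to 15 N with almost no further movement, so I take it as fully down. I cannot read its travel directly. The last side picture shows it back up.
- **Red button and loose things:** the red button was never approached. The cap, screwdriver, coil and jar measure within about 8 mm of their first positions. The network gave a wrong position for the bobbin in the last top picture, where the arm was hiding it. The side picture shows it still standing between the boxes.
- **Arm:** it was clear and still at hand-in, about 300 mm up.

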